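Gauge two bushings and sort them

ROBOT

A 6-joint arm with a two-finger parallel gripper is mounted at the origin on a cart in front of the work surface, level with it; the furniture and walls round the work are solid. World frame = base frame: x ahead of the robot, y to its left, z up, the work surface at z = 0. Lengths are in mm, angles in rad, forces in N, time in s.
With the tool pointing down it reaches from about 400 to 825 mm from the base axis. Payload 7 kg.
Tool frame: the origin (TCP) lies at the very end of the fingers, on their centre line; the grasp point (between the pads) lies 19 mm behind it; z points along the fingers, y is the line along which they close (so a half turn about z gives the same grasp; the last joint's range is limited). The gripper opens to 88 mm and grips with 3 to 60 N. Pads are 19 mm wide; open, the fingers measure 130 mm over their backs; the gripper's body (78 mm by 193 mm) begins 47 mm behind the grasp point.
Start: joints at [1.493, 0.359, 0.012, 0, -1.224, -0.288], TCP at [241.452, 630.314, 195.261] pointing down, gripper open.
Joint ranges: [-3.07, 3.07], [-1.43, 2.12], [-1.02, 1.25], [-3.03, 1.67], [-3.05, -0], [-3.03, 3.03]. Speed limits (rad/s): [2.39, 2.39, 3.01, 3.14, 3.14, 3.14].

INTERFACE

Orientations are given as a unit quaternion [x, y, z, w].
In Python, from plant import bot gives the robot as it stands. Calls block until the motion is done:
- bot.move_ptp(position, orientation): joint-space move of the TCP to a pose.
- bot.line_to(position, velocity=150, ori=None): straight line of the TCP; ori=None keeps the orientation; velocity is the mean speed in mm/s.
- bot.move_joints(angles): joint-space move.
- bot.move_gripper(opening, force=None): finger opening in mm; force is the grip in N (None keeps the last); returns when the fingers have stopped.
- bot.pause(seconds).
- bot.solve_ik(position, orientation): joint angles nearest the present ones, or None.
- bot.read_state(): the state.
- bot.camera(name): name is "side" or "top" or "wrist"; returns the picture (420x560x3 uint8, red, green, blue); there is no depth.
- bot.get_calibration(name): a dict with "fx", "fy", "cx", "cy" (pixels), "view" (4x4, takes a point from world to camera coordinates); the wrist camera has in their place "T_tool_cam" (4x4, takes a point from camera to tool coordinates, whose origin is the TCP and whose axes are the flange's). Camera axes: x right, y up, looking along -z (the intrinsics and any distortion apply to the point x, -y, -z); pixel columns grow to the right and rows downward; lengths in mm; the calibration is good to about 2 mm. A picture is of the moment at which its call begins: read the wrist's pose just before it. get_calibration takes no time and is no camera call.
A pose or a line that the arm cannot do raises bot.Unreachable and nothing moves.
- bot.close_job(): hands the job in; it is judged then, once.
The state is a dict: "t": time; "joint_pos": joint angles; "qvel": joint speeds; "tau": joint torques, N m; "tcp_pos": TCP position; "eef_rot": TCP orientation; "contact_force": force on the tool from outside, world axes, zero at the start; "moment": the same for the moment, N m; "width": finger opening in mm; "finger_force": force on a finger pad.
Only numpy, scipy, OpenCV 4.12 (cv2) and the standard library are available. Lean on these libraries where they do the work, as an engineer would, in place of code of your own. Each camera call takes 0.05 s, during which the arm holds its last target. There are 200 camera calls.

TASK

Two brass bushings that differ only in their bore stand on the bench. Slide the one whose bore fits over the gauge pin fully home onto the pin and leave it there, and stand the one whose bore is too small for the pin upright on the floor of the flat reject tray.

Things in the scene. Friction and masses are not known exactly. Their poses are not given: they have to be found in the camera images.
- bushing_wide: The good brass bushing: a plain upright tube, outside diameter 46 mm, height 50 mm, bore 28 mm right through (wall 9 mm), about 0.15 kg. Fits loosely over the pin. Origin on its axis at the underside, z along the axis (up). It starts standing on the bench in the middle, behind a tall clear bag (fixed, about 60 x 70 mm, 200 mm high, standing at about x 0.48, y -0.06); the two bushings may have changed places.
- bushing_narrow: The bad brass bushing: same tube, outside diameter 46 mm, height 50 mm, but bore only 14 mm (thick wall, 16 mm), about 0.18 kg. It cannot go down the pin. Origin on its axis at the underside, z along the axis (up). It starts standing on the bench beside the other bushing, at least 9 cm from it.
- gauge: Gauge fixed to the bench, on the left: blue square base 100 x 100 x 12 mm with small screw heads in its corners, a steel seat disc (diameter 60 mm, its top 15 mm above the bench) and an upright steel pin of diameter 20 mm in the middle. The pin is straight up to 53 mm above the bench and then tapers to 8 mm diameter at its tip, 73 mm above the bench. Origin on the pin's axis at the underside of the base (bench level), z up.
- reject_tray: Reject tray: flat grey sheet-metal tray fixed to the bench, on the right, 248 mm along its x, 198 mm along its y, rim 22 mm high, walls 2 mm, floor 1 mm above the bench and flat (the specks and bits seen on it do not stand up). Origin at the centre of its underside, z up.
Mind the look-alikes: they are no part of the job. What is shaped like the bushing_wide but blue or purple is not meant.

How it is judged:
By the outcome, as a careful person would: the job done as asked, in the order asked, and still so for the second after the job is handed in, with the robot touching nothing.
It also fails if it takes over 61 s, if anything falls off the work surface, if the arm or the gripper's body presses on something with over 40 N, if the wrist force passes 120 N, or if a joint passes its speed limit or range.

## Working session

There is one attempt and no reset: what is moved stays moved. The work goes in short steps, each a Python script; the robot and the scene stay as the last script left them, time stands still between calls to the robot, and variables do not carry over. Pictures are saved under pics/ and viewed, at most 10 in all, crops included, and the job is handed in when it is done.

```bash
mkdir -p pics && ls && python3 - <<'E'
from plant import bot
import cv2,numpy as np
s=bot.read_state();print(s['t'],s['tcp_pos'],s['eef_rot'],s['width'])
for n in("side","top"):
    im=bot.camera(n);cv2.imwrite(f'pics/{n}0.png',im[:,:,::-1])
    c=bot.get_calibration(n);print(n,c)
print(bot.get_calibration("wrist"))
E
```

```text
pics
0.0 [241.26602144 629.84489111 194.35753039] [ 9.83311820e-01 -1.81926412e-01 -8.11656523e-05  7.99597658e-04] 87.52646114537211
side {'fx': 468.21352537308695, 'fy': 468.21352537308695, 'cx': 281.24937477087656, 'cy': 209.05844936001205, 'view': array([[-9.82756081e-01, -1.83083323e-01,  2.59033405e-02,
         5.19115246e+02],
       [ 1.02308649e-01, -4.21704227e-01,  9.00943109e-01,
        -9.96378414e+01],
       [-1.54024110e-01,  8.88057454e-01,  4.33163401e-01,
        -9.23082689e+02],
       [ 0.00000000e+00,  0.00000000e+00,  0.00000000e+00,
         1.00000000e+00]])}
top {'fx': 535.1725755129869, 'fy': 535.1725755129869, 'cx': 282.32393268980775, 'cy': 213.73811545827255, 'view': array([[ 2.27595471e-02, -9.99487332e-01, -2.25183613e-02,
         5.50153419e+00],
       [ 9.81207493e-01,  1.80150091e-02,  1.92112768e-01,
        -5.33100122e+02],
       [-1.91608609e-01, -2.64675844e-02,  9.81114472e-01,
        -1.10536807e+03],
       [ 0.00000000e+00,  0.00000000e+00,  0.00000000e+00,
         1.00000000e+00]])}
{'fx': 299.5926974701851, 'fy': 299.5926974701851, 'cx': 279.9125251259817, 'cy': 209.7349342894908, 'T_tool_cam': array([[ 1.20413486e-03,  9.66031478e-01,  2.58421621e-01,
         6.84636744e+01],
       [ 9.99998808e-01, -1.41304932e-03,  6.22690555e-04,
        -7.13151579e-02],
       [ 9.66701175e-04,  2.58420564e-01, -9.66032027e-01,
        -1.89682968e+02],
       [ 0.00000000e+00,  0.00000000e+00,  0.00000000e+00,
         1.00000000e+00]])}
```

View pics/top0.png

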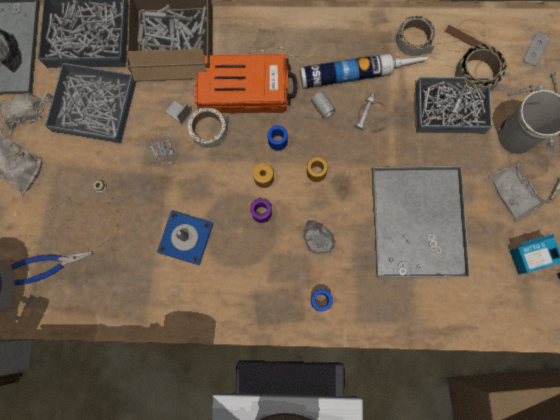

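View pics/side0.png

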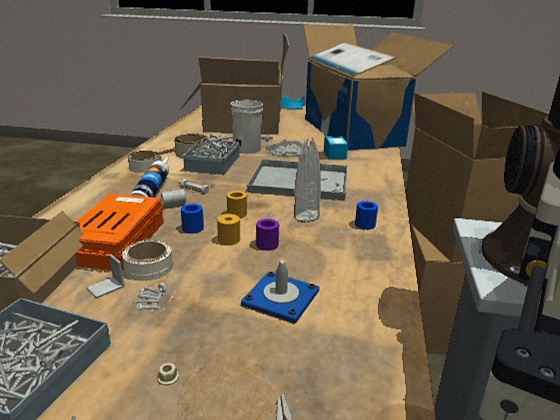

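The top view shows these things that could be confused:
- **Brass tubes:** one at (263,174) with a small bore, so narrow, and one at (317,168) with a wide bore.
- **Look-alikes, not wanted:** purple at (261,210), blue at (278,138) and blue at (322,300).

The gauge is at (185,236), the tray at (420,222) and the bag at (318,237). In the side view the brass tubes are at (229,229) and (237,204), and the pin tip is at (282,262).

```bash
cat > h.py <<'E'
from plant import bot
import cv2,numpy as np
from scipy.spatial.transform import Rotation as R
def cam(n,st=None):
    c=bot.get_calibration(n)
    if n=='wrist':
        T=np.eye(4);T[:3,:3]=R.from_quat(st['eef_rot']).as_matrix();T[:3,3]=st['tcp_pos'];M=T@c['T_tool_cam']
    else: M=np.linalg.inv(c['view'])
    return c,M
def ray(cm,uv):
    c,M=cm;d=M[:3,:3]@np.array([(uv[0]-c['cx'])/c['fx'],-(uv[1]-c['cy'])/c['fy'],-1.]);return M[:3,3],d/np.linalg.norm(d)
def onz(cm,uv,z):
    o,d=ray(cm,uv);return o+d*(z-o[2])/d[2]
def proj(cm,p):
    c,M=cm;q=np.linalg.inv(M)@np.append(p,1);return np.array([c['cx']+c['fx']*q[0]/-q[2],c['cy']-c['fy']*q[1]/-q[2]])
def tri(rs):
    A=sum(np.eye(3)-np.outer(d,d) for o,d in rs);b=sum((np.eye(3)-np.outer(d,d))@o for o,d in rs);p=np.linalg.solve(A,b)
    return p,max(np.linalg.norm((np.eye(3)-np.outer(d,d))@(p-o)) for o,d in rs)
def shot(n,name=None):
    st=bot.read_state();im=bot.camera(n)
    if name: cv2.imwrite(f'pics/{name}.png',im[:,:,::-1])
    return im,cam(n,st)
def blobs(im,lo,hi,amin=60):
    m=cv2.inRange(cv2.cvtColor(im,cv2.COLOR_RGB2HSV),lo,hi)
    cs,_=cv2.findContours(m,cv2.RETR_EXTERNAL,cv2.CHAIN_APPROX_NONE)
    return [cv2.convexHull(c) for c in cs if cv2.contourArea(c)>amin]
def cen(h):
    m=cv2.moments(h);return np.array([m['m10']/m['m00'],m['m01']/m['m00']])
def down(yaw): # fingers close along world direction at angle yaw+90deg
    return (R.from_euler('z',yaw)*R.from_quat([1,0,0,0])).as_quat()
BR=((12,170,90),(24,255,255));BL=((105,150,60),(120,255,255))
E
python3 - <<'E'
from h import *
for n in('top','side'):
    im=cv2.imread(f'pics/{n}0.png')[:,:,::-1];cm=cam(n)
    for h in blobs(im,*BR): print(n,'brass',cen(h).round(1),cv2.boundingRect(h),cv2.contourArea(h),onz(cm,cen(h),25).round())
    for h in blobs(im,*BL): print(n,'blue',cen(h).round(1),cv2.boundingRect(h),cv2.contourArea(h),onz(cm,cen(h),8).round())
    hsv=cv2.cvtColor(im,cv2.COLOR_RGB2HSV)
    print([hsv[y,x] for x,y in ([(256,174),(317,176),(165,240)] if n=='top' else [(229,235),(237,212),(255,300)])])
t,s=cam('top'),cam('side')
print(tri([ray(t,(263,174)),ray(s,(229,229))]),tri([ray(t,(317,168)),ray(s,(237,204))]),tri([ray(t,(183,231)),ray(s,(282,262))]))
for uv in[(373,169),(459,167),(467,276),(378,276)]:print(onz(t,uv,20).round())
print(onz(t,(318,237),20))
E
```

```text
top brass [363.6  63.3] (359, 58, 10, 12) 79.5 [ 899. -164.   25.]
top blue [321.3 299.8] (312, 290, 20, 21) 315.5 [352. -72.   8.]
top blue [ 39.  275.1] (15, 265, 47, 19) 245.0 [393. 554.   8.]
top blue [ 35.2 260.3] (13, 255, 45, 13) 217.0 [426. 567.   8.]
top blue [184.9 237.4] (158, 212, 54, 52) 1812.0 [484. 234.   8.]
top blue [277.1 137.3] (268, 126, 19, 24) 348.0 [721.  34.   8.]
[array([ 18, 167, 174], dtype=uint8), array([ 19, 169, 134], dtype=uint8), array([108, 174, 120], dtype=uint8)]
side brass [115.8 217.3] (77, 194, 81, 49) 2662.0 [870.  69.  25.]
side brass [233.1 215.3] (217, 191, 30, 53) 1073.0 [634.   3.  25.]
side blue [280.4 296. ] (241, 273, 78, 48) 2237.0 [485. 242.   8.]
side blue [191.6 218. ] (181, 204, 22, 29) 548.5 [728.   4.   8.]
side blue [365.8 214.6] (355, 201, 23, 28) 506.5 [ 352. -104.    8.]
[array([ 20, 197,  97], dtype=uint8), array([ 20, 194,  84], dtype=uint8), array([107, 204, 160], dtype=uint8)]
(array([626.99614733,  62.52717052,  24.04113501]), np.float64(1.5183363361758995)) (array([643.38095711, -58.59554551,  23.2776992 ]), np.float64(1.3198729096976438)) (array([487.62130172, 226.91442253,  65.30801817]), np.float64(1.2143354572501113))
[ 645. -184.   20.]
[ 653. -377.   20.]
[ 410. -384.   20.]
[ 406. -193.   20.]
[488.37040669 -62.37248318  20.        ]
```

```bash
python3 - <<'E'
from h import *
q=down(0)
for i,p in enumerate([(470,215,210),(420,215,210),(590,10,230),(640,10,230)]):
    try:
        (bot.move_ptp if i in(0,2) else bot.line_to)(list(p),*( [q] if i in(0,2) else []))
    except bot.Unreachable as e: print(i,'unreach',e);continue
    bot.pause(.2);im,cm=shot('wrist',f'w{i}');s=bot.read_state();print(i,s['t'],np.round(s['tcp_pos'],1),s['eef_rot'].round(3))
    np.savez(f'w{i}.npz',im=im,M=cm[1])
ims=[cv2.imread(f'pics/w{i}.png') for i in(0,2)]
cv2.imwrite('pics/m1.png',np.vstack([cv2.resize(i,(400,300)) for i in ims]))
E
```

```text
0 2.0833 [469.9 215.5 209.8] [ 1.  0. -0.  0.]
1 2.8167 [420.4 215.  209.8] [ 1. -0. -0.  0.]
2 4.1083 [589.7  11.2 230.4] [ 1.     0.001  0.    -0.   ]
3 4.8417 [639.6  10.1 230.4] [ 1.  0.  0. -0.]
```

View pics/m1.png

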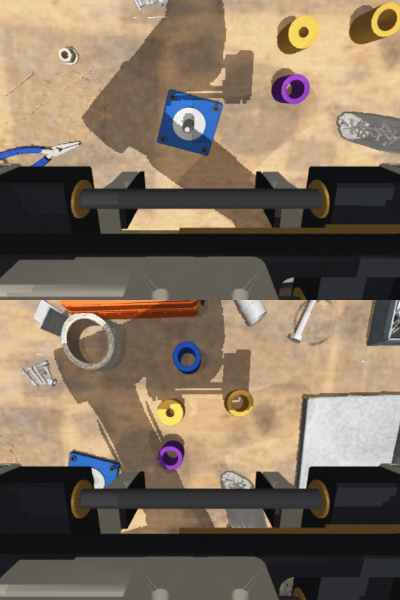

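The upper picture, w0, shows the gauge at about (267,172) at full scale. The lower one, w2, shows narrow brass at (238,157), wide brass at (333,144), purple at (240,217), blue at (262,80), and the tray at right. Next I'll segment these and check the choice in a close crop.

```bash
python3 - <<'E'
from h import *
c=bot.get_calibration('wrist');t={}
tiles=[]
for i in(0,1,2,3):
    d=np.load(f'w{i}.npz');im=d['im'];cm=(c,d['M'])
    hsv=cv2.cvtColor(im,cv2.COLOR_RGB2HSV)
    if i>1:
        for p in[(627,62,24),(643,-58,24)]:
            u=proj(cm,p).astype(int);x0,y0=max(u[0]-35,0),max(u[1]-35,0)
            tiles.append(cv2.resize(im[y0:y0+70,x0:x0+70],(280,280)));print(i,'tile',x0,y0)
            print(hsv[u[1]-10:u[1]+11:10,u[0]-20:u[0]+21:8].reshape(-1,3).tolist())
    else:
        for h in blobs(im,*BL,800): print(i,'gauge',cen(h).round(1),onz(cm,cen(h),12).round(1),cv2.minAreaRect(h))
        u=proj(cm,(487,229,40)).astype(int);x0,y0=u-35;tiles.append(cv2.resize(im[y0:y0+70,x0:x0+70],(280,280)));print(i,'tile',x0,y0)
cv2.imwrite('pics/m2.png',np.hstack([np.vstack(tiles[j:j+2]) for j in(0,2)] )[:,:,::-1])
E
```

```text
0 gauge [264.6 171.2] [486.5 236.2  12. ] ((264.265380859375, 171.52691650390625), (77.44420623779297, 75.6023941040039), 15.255120277404785)
0 tile 234 138
1 gauge [263.5 132. ] [486.1 236.3  12. ] ((262.9653625488281, 132.12692260742188), (80.68933868408203, 80.42621612548828), 15.255120277404785)
1 tile 233 96
2 tile 206 119
[[18, 94, 237], [19, 173, 192], [19, 172, 190], [19, 170, 193], [18, 176, 81], [16, 95, 222], [25, 149, 251], [26, 146, 252], [18, 144, 94], [26, 143, 252], [26, 142, 252], [16, 102, 228], [22, 130, 243], [25, 144, 252], [21, 164, 239], [26, 141, 252], [26, 143, 252], [16, 97, 226]]
2 tile 299 107
[[16, 110, 141], [19, 179, 120], [19, 172, 173], [18, 174, 145], [19, 171, 177], [16, 91, 207], [18, 163, 100], [19, 174, 155], [16, 97, 221], [14, 109, 126], [18, 167, 75], [17, 159, 146], [16, 103, 222], [18, 172, 150], [15, 115, 122], [18, 170, 81], [19, 174, 155], [16, 91, 197]]
3 tile 206 157
[[16, 102, 228], [19, 173, 155], [23, 157, 247], [19, 169, 217], [18, 170, 84], [16, 97, 227], [19, 159, 184], [23, 159, 246], [18, 177, 148], [24, 154, 248], [24, 154, 249], [17, 100, 228], [18, 147, 175], [23, 158, 246], [18, 170, 87], [23, 155, 248], [24, 153, 249], [16, 99, 227]]
3 tile 296 145
[[15, 103, 175], [18, 172, 80], [23, 157, 246], [22, 158, 245], [19, 168, 215], [16, 91, 210], [16, 120, 164], [23, 157, 246], [15, 109, 122], [16, 112, 127], [19, 176, 148], [17, 115, 215], [16, 107, 221], [23, 159, 246], [18, 169, 86], [19, 171, 82], [19, 174, 183], [16, 90, 187]]
```

View pics/m2.png

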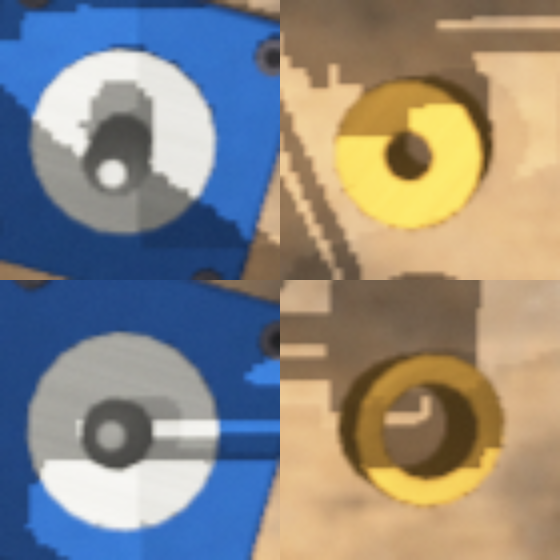

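The crop confirms the choice. The brass tube at lower right is a thin ring with bench visible through its bore, so it is wide. The one at upper right has a thick wall and is narrow. The left tiles show the seat disc and pin, with the tip at w0 (261.8,181.5) and w1 (260.8,134.8).

```bash
cat >> h.py <<'E'
def face(im,u,r=30):
    """ellipse of the brass top face near pixel u (side wall is darker)"""
    hsv=cv2.cvtColor(im,cv2.COLOR_RGB2HSV);m=cv2.inRange(hsv,(17,125,102),(30,255,255))
    k=np.zeros_like(m);cv2.circle(k,tuple(int(x) for x in u),r,255,-1);m&=k
    cs,_=cv2.findContours(m,cv2.RETR_EXTERNAL,cv2.CHAIN_APPROX_NONE)
    return cv2.fitEllipse(cv2.convexHull(np.vstack([c for c in cs if cv2.contourArea(c)>40])))
E
python3 - <<'E'
from h import *
c=bot.get_calibration('wrist');r={}
D={i:np.load(f'w{i}.npz') for i in range(4)}
for n,p in(('narrow',(627,62,50)),('wide',(643,-58,50))):
    rs=[]
    for i in(2,3):
        cm=(c,D[i]['M']);e=face(D[i]['im'],proj(cm,p));print(n,i,np.round(e[0],1),np.round(e[1],1),onz(cm,e[0],50).round(1));rs.append(ray(cm,e[0]))
    print(tri(rs))
rs=[];rd=[];g=[]
for i,tip,box in((0,(261.8,181.5),(234,138)),(1,(260.8,134.8),(233,96))):
    cm=(c,D[i]['M']);im=D[i]['im'];rs.append(ray(cm,tip))
    hsv=cv2.cvtColor(im,cv2.COLOR_RGB2HSV);m=cv2.inRange(hsv,(0,0,100),(179,60,255));k=np.zeros_like(m);k[box[1]:box[1]+70,box[0]:box[0]+62]=255;m&=k
    k2=np.zeros_like(m);cv2.circle(k2,(box[0]+31,box[1]+36),28,255,-1);m&=k2
    cs,_=cv2.findContours(m,cv2.RETR_EXTERNAL,cv2.CHAIN_APPROX_NONE);e=cv2.fitEllipse(cv2.convexHull(np.vstack([q for q in cs if cv2.contourArea(q)>30])))
    print('disc',np.round(e,1) if 0 else (np.round(e[0],1),np.round(e[1],1)),onz(cm,e[0],15).round(1),'tip@73',onz(cm,tip,73).round(1));rd.append(ray(cm,e[0]))
print('tip',tri(rs),'disc',tri(rd))
E
```

```text
narrow 2 [238.1 157. ] [37.  38.3] [625.9  63.2  50. ]
narrow 3 [238. 197.] [34.7 37. ] [625.9  63.8  50. ]
(array([625.91054208,  63.46178315,  50.05799733]), np.float64(0.3140878822553925))
wide 2 [335.3 144.2] [37. 40.] [641.5 -54.7  50. ]
wide 3 [332.8 184.6] [35.3 37.1] [642.  -55.3  50. ]
(array([641.37625441, -55.65818543,  46.50321664]), np.float64(0.28558864210200197))
disc (array([264.3, 172.8]), array([45.6, 46.2])) [484.7 236.4  15. ] tip@73 [483.3 236.2  73. ]
disc (array([263.2, 133.3]), array([47.6, 49. ])) [484.6 236.5  15. ] tip@73 [483.7 235.9  73. ]
tip (array([483.73960538, 235.89884013,  75.59483273]), np.float64(0.12355840932308348)) disc (array([484.61073239, 236.51684929,  14.02300322]), np.float64(0.06764691904203005))
```

```bash
cat >> h.py <<'E'
def say(*a):
    s=bot.read_state();print(*a,'t',round(s['t'],2),'tcp',np.round(s['tcp_pos'],1),'F',np.round(s['contact_force'],1),'M',np.round(s['moment'],2),'w',round(s['width'],1),'ff',np.round(s['finger_force'],1));return s
E
python3 - <<'E'
from h import *
q=down(0);x,y=641.8,-55.5
print(bot.solve_ik([x,y,14],q))
bot.move_ptp([x,y,130],q);say('above')
bot.line_to([x,y,60],150);say('mid');bot.line_to([x,y,14],80);say('down')
bot.move_gripper(40,30);say('grip')
bot.line_to([x,y,60],100);say('lift')
bot.line_to([x,y,150],200)
im,_=shot('wrist','g1');a,_=shot('side')
u=proj(cam('side'),(x,y,150)).astype(int);x0,y0=u-[70,80]
cv2.imwrite('pics/g1m.png',np.hstack([cv2.resize(im[:,:,::-1],(400,300)),cv2.resize(a[y0:y0+140,x0:x0+140,::-1],(300,300))]))
E
```

```text
[ 0.2160591   0.46931753 -0.26896754  0.         -0.83251126  1.35473723]
above t 5.39 tcp [641.8 -56.  130.1] F [-1.   1.2  0.5] M [ 0.01 -0.06  0.01] w 87.6 ff 0.0
mid t 6.01 tcp [642.9 -55.   61.4] F [0.9 0.2 0.6] M [-0.07 -0.04 -0.04] w 87.3 ff 0.0
down t 6.73 tcp [642.  -55.5  14. ] F [ 0.1 -0.9  0.2] M [-0.05 -0.05  0.01] w 87.4 ff 0.0
grip t 7.52 tcp [641.8 -55.6  14.1] F [-0.3 -0.1  0.2] M [-0.19  0.08 -0.01] w 44.7 ff 30.0
lift t 8.12 tcp [641.4 -55.4  59.7] F [ 0.2  0.1 -2.2] M [-0.09  0.04 -0.03] w 44.4 ff 30.0
```

View pics/g1m.png

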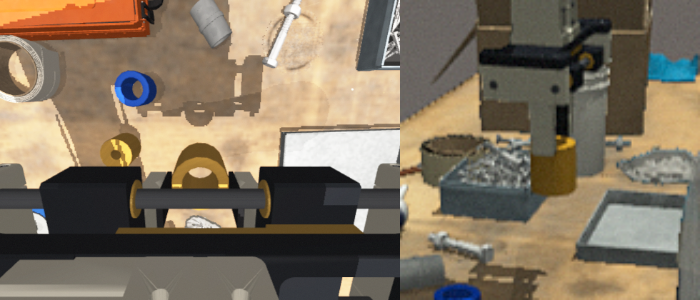

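The wrist view shows the wide bushing held between the fingers, with its top ring at about (280,220) at full scale. The side view shows it upright in the grip. I'll measure its offset in the hand from the visible far edge of the ring.

```bash
python3 - <<'E'
from h import *
bot.pause(.2);s=say();im,cm=shot('wrist');t=s['tcp_pos']
m=cv2.inRange(cv2.cvtColor(im,cv2.COLOR_RGB2HSV),(15,125,60),(30,255,255))
k=np.zeros_like(m);k[170:262,225:340]=255;m&=k
cs,_=cv2.findContours(m,cv2.RETR_EXTERNAL,cv2.CHAIN_APPROX_NONE);c=max(cs,key=cv2.contourArea);print(cv2.boundingRect(c),len(cs))
P=c[:,0,:];ztop=t[2]+36
for r in range(200,262,6):
    q=P[P[:,1]==r]
    if len(q):print(r,q[:,0].min(),q[:,0].max())
W=np.array([onz(cm,p,ztop)[:2] for p in cv2.convexHull(c)[:,0] if p[1]<235]);(cx,cy),rr=cv2.minEnclosingCircle(W.astype(np.float32));print('circ',cx-t[0],cy-t[1],rr)
from scipy.optimize import least_squares
f=least_squares(lambda v:np.hypot(W[:,0]-v[0],W[:,1]-v[1])-23,[t[0],t[1]],loss='soft_l1');print('fit r23 off',f.x-t[:2],np.abs(f.fun).max(),W-t[:2])
E
```

```text
t 9.03 tcp [641.2 -55.6 148.7] F [-0.1  0.6 -1.6] M [-0.01 -0.01 -0.01] w 44.1 ff 30.0
(240, 200, 81, 62) 1
200 274 288
206 260 299
212 255 305
218 251 308
224 249 311
230 246 313
236 244 315
242 243 317
248 241 320
254 240 320
260 240 320
circ 18.50668219825161 0.6948747851271833 17.515087127685547
fit r23 off [ 9.13153327 -0.46997292] 3.860360698114139 [[ 32.89086804  -3.78314391]
 [ 30.18523855  -9.09001767]
 [ 25.24727872 -13.96800533]
 [ 19.09772041 -16.81013529]
 [ 17.9156117   18.19988556]
 [ 20.7402775   17.04900119]
 [ 25.20724704  14.80291776]
 [ 26.86611834  13.70327387]
 [ 29.61225282  11.00197271]
 [ 30.70452875   9.40015834]
 [ 31.79360223   7.2769652 ]
 [ 32.88090511   3.58288075]]
```

```bash
python3 - <<'E'
from h import *
from scipy.optimize import least_squares
s=bot.read_state();im,cm=shot('wrist');t=s['tcp_pos']
hsv=cv2.cvtColor(im,cv2.COLOR_RGB2HSV)
print([(r,hsv[r,281].tolist()) for r in range(194,262,4)])
m=cv2.inRange(hsv,(15,125,60),(30,255,255));k=np.zeros_like(m);k[170:262,225:340]=255;m&=k
cs,_=cv2.findContours(m,cv2.RETR_EXTERNAL,cv2.CHAIN_APPROX_NONE);c=max(cs,key=cv2.contourArea)
for rm in(212,222):
  W=np.array([onz(cm,p,t[2]-14)[:2] for p in c[:,0] if p[1]<rm])
  f=least_squares(lambda v:np.hypot(W[:,0]-v[0],W[:,1]-v[1])-23,[t[0],t[1]]);print('bottom off',f.x-t[:2],np.abs(f.fun).max())
E
```

```text
[(194, [20, 85, 243]), (198, [20, 89, 244]), (202, [18, 174, 101]), (206, [17, 168, 102]), (210, [18, 170, 105]), (214, [18, 173, 102]), (218, [19, 169, 101]), (222, [19, 173, 183]), (226, [19, 171, 173]), (230, [19, 172, 169]), (234, [17, 115, 201]), (238, [16, 84, 227]), (242, [17, 83, 227]), (246, [16, 76, 219]), (250, [19, 178, 103]), (254, [18, 166, 106]), (258, [18, 169, 104])]
bottom off [-1.70522605  0.72539081] 0.6046176303003961
bottom off [-1.7934129   0.60262331] 0.6920342124207828
```

```bash
python3 - <<'E'
from h import *
X,Y=486.2,235.7
bot.line_to([X,Y,140],260);bot.pause(.2);s0=say('over');f0=np.array(s0['contact_force'])
for z in(100,88,78,70,60,50,40,33,30):
    bot.line_to([X,Y,z],70);s=say(z)
    if np.linalg.norm(s['contact_force']-f0)>12: print('stop');break
E
```

```text
over t 10.74 tcp [486.6 234.9 140. ] F [ 0.5 -0.9 -3. ] M [-0.02 -0.08  0.  ] w 44.3 ff 30.0
100 t 11.47 tcp [486.4 235.8 100. ] F [-0.5  0.6 -1.6] M [-0.07 -0.03 -0.04] w 44.3 ff 30.0
88 t 11.79 tcp [485.9 235.4  87.5] F [-0.2  1.1 -1.8] M [-0.06 -0.05 -0.06] w 44.2 ff 30.0
78 t 12.08 tcp [485.9 235.4  77.5] F [-1.1 -0.2 -2.3] M [-0.   -0.01  0.01] w 44.6 ff 30.0
70 t 12.35 tcp [485.9 235.4  69.5] F [ 0.7 -0.1 -1.5] M [-0.05 -0.03  0.01] w 44.6 ff 30.0
60 t 12.64 tcp [485.8 235.4  59.4] F [ 0.2 -0.1 -1.4] M [ 0.03 -0.05  0.  ] w 44.1 ff 30.0
50 t 12.93 tcp [485.9 235.4  49.5] F [ 0.5 -0.2 -2.9] M [-0.05 -0.01 -0.01] w 44.2 ff 30.0
40 t 13.22 tcp [485.9 235.3  39.5] F [ 0.3  0.3 -0.9] M [-0.05  0.01  0.03] w 44.5 ff 30.0
33 t 13.47 tcp [485.9 235.4  32.6] F [ 0.3  0.3 -2. ] M [-0.07 -0.07 -0.01] w 44.5 ff 30.0
30 t 13.72 tcp [486.1 235.6  29.9] F [-0.4  0.2 -1.9] M [-0.07  0.01 -0.  ] w 44.3 ff 30.0
```

```bash
python3 - <<'E'
from h import *
X,Y=486.2,235.7
for z in(29,28.5,28):
    bot.line_to([X,Y,z],30);s=say(z)
    if s['contact_force'][2]>3: break
bot.move_gripper(86);bot.pause(.2);say('open')
bot.line_to([X,Y,120],120);bot.line_to([440,215,210],200);bot.pause(.2)
im,cm=shot('wrist');np.savez('w5.npz',im=im,M=cm[1]);a,sc=shot('side');say()
u=proj(cm,(484.5,236.4,65)).astype(int);print('w exp top centre',u);v=proj(sc,(484.5,236.4,30)).astype(int);print(v,proj(sc,(484.5,236.4,65)),proj(sc,(484.5,236.4,15)))
cv2.imwrite('pics/i1.png',np.hstack([cv2.resize(i[c[1]-45:c[1]+45,c[0]-45:c[0]+45,::-1],(400,400)) for i,c in((im,u),(a,v))]))
E
```

```text
29 t 13.97 tcp [486.4 235.8  29.2] F [ 0.9 -0.  -2.2] M [ 0.02 -0.11 -0.01] w 44.2 ff 30.0
28.5 t 14.22 tcp [486.5 235.9  29. ] F [-1.  -0.6  4.8] M [-0.35  0.33  0.02] w 44.0 ff 30.0
open t 15.3 tcp [486.2 235.7  28.5] F [-0.3  0.7 -0.2] M [-0.06 -0.   -0.  ] w 85.8 ff 0.0
t 17.18 tcp [440.  214.8 208.9] F [0.1 0.6 0.5] M [-0.01 -0.01 -0.02] w 86.1 ff 0.0
w exp top centre [260 151]
[281 283] [282.09551072 265.27186007] [281.29586659 290.71009275]
```

View pics/i1.png

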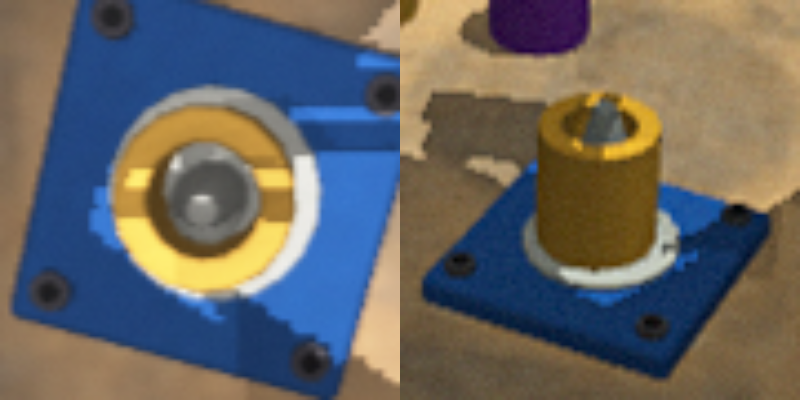

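The wrist crop shows the ring around the pin and sitting on the disc. The side crop shows its underside flush on the seat and the tapered tip just above the rim, so the wide bushing is fully home. Next is the narrow one.

```bash
python3 - <<'E'
from h import *
q=down(0);x,y=625.9,63.4
bot.move_ptp([x,y,140],q);bot.line_to([x,y,70],150);bot.line_to([x,y,14],80);say('down')
bot.move_gripper(40,30);say('grip')
bot.line_to([x,y,60],100);s=say('lift');bot.line_to([x,y,260],250)
if s['width']>40:
    bot.line_to([630,-150,260],300);say()
    bot.line_to([560,-270,200],250);bot.pause(.2);say()
    im,cm=shot('wrist','t1');np.savez('w6.npz',im=im,M=cm[1])
    bot.line_to([510,-270,200],200);bot.pause(.2)
    im,cm=shot('wrist','t2');np.savez('w7.npz',im=im,M=cm[1]);say()
    cv2.imwrite('pics/tt.png',np.vstack([cv2.resize(cv2.imread(f'pics/t{i}.png'),(400,300)) for i in(1,2)]))
E
```

```text
down t 19.62 tcp [626.3  63.5  14.3] F [-0.5  0.3  0.6] M [-0.05 -0.02 -0.01] w 85.9 ff 0.0
grip t 20.39 tcp [625.9  63.3  14.1] F [-1.1  0.2  0.5] M [-0.22  0.13  0.01] w 44.1 ff 30.0
lift t 21.0 tcp [625.4  63.4  59.6] F [-0.2 -0.4 -3.1] M [-0.06  0.04  0.  ] w 44.0 ff 30.0
t 22.81 tcp [ 629.5 -150.4  258.7] F [-0.   0.2 -1.7] M [-0.04 -0.05  0.01] w 44.4 ff 30.0
t 23.77 tcp [ 560.8 -269.1  200.5] F [ 0.2  0.1 -2.7] M [-0.06  0.02  0.01] w 44.1 ff 30.0
t 24.47 tcp [ 510.5 -269.9  199.8] F [-1.2 -0.7 -2.9] M [-0.05 -0.04  0.01] w 44.2 ff 30.0
```

View pics/tt.png

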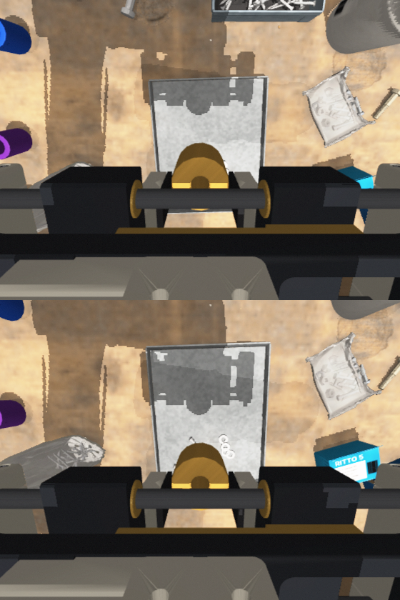

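t1 and t2 show the narrow bushing held over the tray. The tray's far corners at full scale are about (214,111) and (374,106) in t1, and (209,64) and (377,59) in t2.

```bash
python3 - <<'E'
from h import *
c=bot.get_calibration('wrist');A,B,T=(c,np.load('w6.npz')['M']),(c,np.load('w7.npz')['M']),cam('top')
for a,b,t in(((214,110.6),(208.6,64.4),(373,169)),((373.8,106.4),(376.6,58.8),(459,167))):
    print(tri([ray(A,a),ray(B,b)]),tri([ray(A,a),ray(B,b),ray(T,t)]),onz(A,a,22).round(),onz(B,b,22).round(),onz(T,t,22).round())
# lower toward the tray middle
X,Y=530,-284
bot.line_to([X,Y,120],200);bot.line_to([X,Y,40],120);bot.pause(.1);say('40')
for z in(24,18,16.5,16,15.5,15,14.5,14,13.5,13):
    bot.line_to([X,Y,z],40);s=say(z)
    if s['contact_force'][2]>2.5: break
E
```

```text
(array([ 651.20036294, -188.64246796,   16.00147909]), np.float64(1.1672811015847107)) (array([ 651.81209051, -186.35442316,    4.03336057]), np.float64(2.1715998612435583)) [ 651. -191.   22.] [ 650. -189.   22.] [ 645. -184.   22.]
(array([ 656.08138379, -377.4008741 ,   21.76912724]), np.float64(0.1597980014671584)) (array([ 657.62229678, -381.15826429,    7.89490967]), np.float64(1.3205727902913909)) [ 656. -377.   22.] [ 656. -377.   22.] [ 653. -376.   22.]
40 t 25.95 tcp [ 530.9 -284.2   41.2] F [-0.2  0.5 -2. ] M [-0.05  0.03  0.04] w 44.1 ff 30.0
24 t 26.5 tcp [ 529.8 -284.    23.7] F [-0.5  0.3 -2.1] M [-0.   -0.03  0.02] w 44.2 ff 30.0
18 t 26.8 tcp [ 529.7 -283.9   17.7] F [-0.1  0.5 -2.4] M [-0.03 -0.03  0.02] w 44.0 ff 30.0
16.5 t 27.05 tcp [ 530.  -284.    16.5] F [ 0.6 -0.  -2.2] M [-0.11  0.    0.06] w 44.2 ff 30.0
16 t 27.3 tcp [ 530. -284.   16.] F [-0.9  0.2 -2.5] M [ 0.01 -0.    0.02] w 44.3 ff 30.0
15.5 t 27.55 tcp [ 530.1 -284.    15.6] F [-0.   1.  -2.1] M [-0.08 -0.1   0.  ] w 43.9 ff 30.0
15 t 27.8 tcp [ 530.2 -284.1   15.5] F [-1.6  0.4  3.3] M [ 0.37  0.46 -0.03] w 44.1 ff 30.0
```

Contact came at the expected floor height of 1 mm. I'll release, retreat and check both.

```bash
python3 - <<'E'
from h import *
bot.move_gripper(86);bot.pause(.2);say('open')
bot.line_to([530,-284,100],120);bot.line_to([490,-284,240],200);bot.pause(.3);s=say()
im,cm=shot('wrist');a,sc=shot('side');t,tc=shot('top')
u=proj(cm,(530,-284,30)).astype(int);v=proj(sc,(530,-284,25)).astype(int);g=proj(sc,(484.5,236.4,30)).astype(int);print(u,v,g)
cr=lambda i,c,r:cv2.resize(i[max(c[1]-r,0):c[1]+r,max(c[0]-r,0):c[0]+r,::-1],(260,260))
cv2.imwrite('pics/f1.png',np.hstack([cr(im,u,70),cr(a,v,45),cr(a,g,45)]))
E
```

```text
open t 28.88 tcp [ 530. -284.   15.] F [ 0.8 -0.  -0.4] M [-0.05 -0.01 -0.01] w 86.0 ff 0.0
t 30.91 tcp [ 489.9 -283.9  239. ] F [ 0.4 -0.  -0.5] M [-0.04  0.   -0.01] w 86.1 ff 0.0
[280 151] [300 172] [281 283]
```

View pics/f1.png

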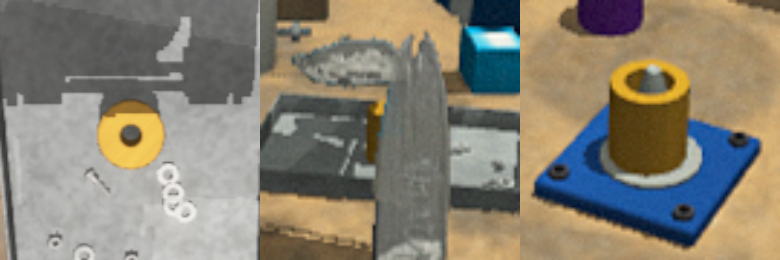

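The wrist crop shows the narrow bushing upright on the tray floor, clear of the walls, with its ring at crop (130,135). In the side view the bag partly hides it. The wide bushing is still home on the pin, so I'm handing in.

```bash
python3 -c "
from plant import bot
print(bot.close_job())"
```

```text
the job is handed in; nothing more can be done
None
```

The job is handed in: the wide bushing is fully home on the gauge pin and the narrow one stands upright on the reject tray floor, with about 31 s used of the 61 s allowed.

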